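# Put the garlic away and close the storage jars

## Robot

A 6-joint arm with a two-finger parallel gripper is mounted at the origin on a cart in front of the work surface, level with it; the furniture and walls round the work are solid. World frame = base frame: x ahead of the robot, y to its left, z up, the work surface at z = 0. Lengths are in mm, angles in rad, forces in N, time in s.
With the tool pointing down it reaches from about 350 to 975 mm from the base axis. Payload 7.1 kg.
Tool frame: the origin (TCP) lies midway between the tips of the shut fingers; the grasp point (between the pads) lies 19 mm behind it (ctrl.grip_depth is the distance from the TCP to the grasp point, in mm); z points along the fingers, y is the line along which they close (so a half turn about z gives the same grasp; the last joint's range is limited). The gripper opens to 88 mm and grips with 3 to 60 N. Pads are 20 mm wide; open, the fingers measure 115 mm over their backs; the gripper's body (75 mm by 178 mm) begins 61 mm behind the grasp point.
Start: joints at [-1.282, 0.423, 1.63, -0, 1.089, -0.019], TCP at [189.369, -595.604, 222.675] pointing down, gripper open.
Joint ranges: [-3, 3], [-0.9, 2.11], [0.09, 2.58], [-1.31, 4.45], [0.11, 2.69], [-2.54, 2.54]. Speed limits (rad/s): [2.39, 2.39, 3.01, 3.14, 3.14, 3.14].

## Interface

Orientations are given as a rotation vector (axis times angle).
In Python, from workcell import ctrl, cams gives the robot as it stands.
- The arm moves only by the tool move_arm, never from a script. Its argument "steps" is a list of rows, each a list of 3 entries, a list of its own where there are three numbers: the shift along the tool's x, y, z in units of 25 mm (1.0 is 25 mm), then the turn about the tool's z in units of 5 degrees (1.0 is 5 degrees), then the closure, from 0 (fully open) to 1 (shut). A call has 1 to 20 rows; each row shifts and turns the commanded pose from where the row before left it, along the tool's axes as they then stand; what a row does not reach is not made up. A row lasts 1/12 s, in which the tool goes at most 41.7 mm and 7.16 degrees, less where a joint would pass 70% of its speed; a pose out of reach is approached as far as the arm can. A call is refused whole if a number of a shift passes 1 or a number of a turn 1, either way. A call with a gripper value outside its range is refused whole. The fingers move at their own pace and stop on an object; the grip force is fixed at half the most. Time passes only in rows, so rows that do not move let the fingers close. It gives the time, the measured TCP pose, the force, the opening and the grip force at its end, in the units of the state.
- ctrl.get_obs(): the state, without advancing time (a new reading comes with each control period).
- cams.get_image(name): name is "scene" or "top" or "wrist"; returns a dict with "image" (400x640x3 uint8, red, green, blue), "camera_matrix" (3x3 intrinsics, pixels), "k1" (the pictures are not rectified: a ray, as slopes to the right and down, at radius r is drawn at 1 + k1 r^2 times it, then the intrinsics apply), "xyz" and "rotation" of the camera in the world; the wrist camera has in their place "mount" (4x4, takes a point from camera to tool coordinates, whose origin is the TCP and whose axes are the flange's). Camera axes: x right, y down, z forward; pixel columns grow to the right and rows downward; lengths in mm; the calibration is good to about 2 mm. A picture is of the moment at which its call begins: read the wrist's pose just before it. There is no depth.
- ctrl.close_job(): hands the job in; it is judged then, once.
Trained networks look in the newest picture that a camera, given by its name, has taken for a name from the list of things; names that differ only in an ending like _2 or _b are one class to them, and where a whole thing is asked for, a point or a joint stands for the part that bears it (a point fixed in the world has none). Each returns a list of dicts, best first, with "p" (0 to 1); they miss things now and then, are a little off and sometimes report something else, mostly with a low value. They report only what shows in the picture. A call takes as long as a camera call.
- cams.boxes_of(camera, thing): "rect" ([centre column, centre row, width, height] in pixels, round what is visible of it).
- cams.cut_out(camera, thing): "pixels" (400x640 bool, what is visible of it) and "rect" ([centre column, centre row, width, height] in pixels, round what is visible of it).
The state is a dict: "t": time; "qpos": joint angles; "qvel": joint speeds; "joint_torque": joint torques, N m; "ee_pos": TCP position; "orientation": TCP orientation; "ft_force": force on the tool from outside, world axes, zero at the start; "moment": the same for the moment, N m; "width": finger opening in mm; "grasp_force": force on a finger pad.
Only numpy, scipy, OpenCV 4.12 (cv2) and the standard library are available. Lean on these libraries where they do the work, as an engineer would, in place of code of your own. Each camera call takes 0.05 s, during which the arm holds its last target. There are 200 camera calls.

## Task

Put the bulb of garlic into the wide pot with the air holes, and close that pot over it and the two other open jars too, each with the wooden lid that fits it, every lid pressed fully home and level. Keep the jars standing, and leave the lemon, the espresso cup and the salt shaker where they are.

Things in the scene. Friction and masses are not known exactly. Their poses are not given: they have to be found in the camera images.
- garlic_pot: Garlic keeper: the low, wide round pot with two rows of small dark air holes round its side and nothing in it; 112 mm across, 88 mm high, mouth 102 mm across. White stoneware, loose, open at the top, wall 5 mm, floor 6 mm thick. Origin: centre of its underside; z up. 
- round_jar: The slim round jar that holds sugar cubes (in its lowest 42 mm); 80 mm across, 100 mm high, mouth 70 mm across. White stoneware, loose, open at the top, wall 5 mm, floor 6 mm thick. Origin: centre of its underside; z up. 
- square_jar: The square jar that holds a row of paper tea sachets (up to 65 mm above its underside); 90 x 90 mm with rounded corners, 100 mm high, mouth 80 x 80 mm. Its sides lie along its x and y. White stoneware, loose, open at the top, wall 5 mm, floor 6 mm thick. Origin: centre of its underside; z up. 
- wide_lid: The large round beech lid, plate 112 mm across; belongs on the garlic keeper. Loose, about 120 g, knob up. Heights above its origin (centre of the cork plug's underside): plate 14 to 25 mm, wooden knob 25 to 51 mm (round, 23 mm wide at foot, 27 at top). The tapered plug is 96 mm wide at the plate, 82 below; home = plate on the rim, origin 14 mm under it. z up
- small_lid: The small round beech lid, plate 80 mm across; belongs on the slim round jar. Loose, about 120 g, knob up. Heights above its origin (centre of the cork plug's underside): plate 14 to 25 mm, wooden knob 25 to 51 mm (round, 23 mm wide at foot, 27 at top). The tapered plug is 64 mm wide at the plate, 50 below; home = plate on the rim, origin 14 mm under it. z up
- square_lid: The square beech lid, plate 90 x 90 mm, sides along x and y; belongs on the square jar, any quarter turn. Loose, about 120 g, knob up. Heights above its origin (centre of the cork plug's underside): plate 14 to 25 mm, wooden knob 25 to 51 mm (square too, 23 mm wide at foot, 27 at top). The tapered plug is 74 mm wide at the plate, 60 below; home = plate on the rim, origin 14 mm under it. z up
- garlic_center (a point): A loose whole bulb of garlic, about 53 mm across and 53 mm high, 31 g, standing root end down, stem up. This point is its centre, 26 mm above its underside; its z axis points up along the stem.
- lemon: A lemon lying on the worktop, 83 x 58 x 58 mm; a bystander. Origin: its underside's centre.
- espresso_cup: A small two-tone espresso cup, dark above and pale below, with a handle, 60 x 84 x 53 mm; a bystander. Origin: centre of its underside's outline, handle included. Behind it stands the coffee maker, fixed, 320 mm tall, its front at x = 0.72 m from y = -0.08 to 0.08: swing low moves round it.
- salt_shaker: A glass salt shaker with a grey top, 44 mm across, 90 mm high; a bystander. Origin: centre of its underside.

How it is judged (in metres and radians):
At the end, for the whole second after the job is handed in: The garlic lies inside the wide pot (centre within 45 mm of its axis, 6 to 60 mm above its underside); each lid sits on its own container, centred to 8 mm, at its seated height to 3 mm, level to 0.08 rad; the containers stand upright on the worktop; all is at rest (horizontal distance between garlic_center and garlic_pot below 0.045 m and z of garlic_center in the frame of garlic_pot between 0.006 and 0.06 m and linear speed of each of garlic, wide_lid, garlic_pot, small_lid, round_jar, square_lid, square_jar below 0.02 m/s and horizontal distance between wide_lid and garlic_pot below 0.008 m and z of wide_lid in the frame of garlic_pot between 0.071 and 0.077 m and angle between each of wide_lid, garlic_pot, small_lid, round_jar, square_lid, square_jar's own z axis and vertical below 0.08 rad and height (world z) of each of garlic_pot, round_jar, square_jar below 0.01 m and horizontal distance between small_lid and round_jar below 0.008 m and z of small_lid in the frame of round_jar between 0.083 and 0.089 m and horizontal distance between square_lid and square_jar below 0.008 m and z of square_lid in the frame of square_jar between 0.083 and 0.089 m); the robot touches nothing.
It fails at once if a pot or jar is knocked over (angle between any of garlic_pot, round_jar, square_jar's own z axis and vertical above 0.5 rad).
It fails at once if the lemon, the espresso cup or the salt shaker is pushed more than 30 mm from its place (distance of any of lemon, espresso_cup, salt_shaker from where it was at the start of the episode above 0.03 m).
It also fails if it takes over 115 s, if anything falls off the work surface, if the arm or the gripper's body presses on something with over 40 N, if the wrist force passes 120 N, or if a joint passes its speed limit or range.

## Working session

There is one attempt and no reset: what is moved stays moved. The work goes in short steps, Python scripts to look and compute and a tool call to move; the robot and the scene stay as the last step left them, time stands still between calls to the robot, and variables do not carry over. Pictures are saved under pics/ and viewed, at most 14 in all, crops included, and the job is handed in when it is done.

Besides the shell and the picture viewer there is one more tool, called after "Emit:" by a JSON object that holds its "method" and its "body", one argument or row to a line. move_arm: Moves the arm, as the interface text tells. Its arguments: {"type":"object","properties":{"steps":{"type":"array"}},"required":["steps"]}

```bash
ls; mkdir -p pics; python3 - <<'E'
from workcell import ctrl,cams
import cv2
o=ctrl.get_obs();print(o)
for n in("top","scene"):
    d=cams.get_image(n);cv2.imwrite(f"pics/{n}0.png",d["image"][:,:,::-1])
    print(n,d["camera_matrix"],d["k1"],d["xyz"],d["rotation"])
    for t in "garlic_pot round_jar square_jar wide_lid small_lid square_lid garlic_center lemon espresso_cup salt_shaker".split():
        print(t,[(r["rect"],round(r["p"],2)) for r in cams.boxes_of(n,t)[:3]])
d=cams.get_image("wrist");print(d["mount"],d["camera_matrix"],d["k1"])
E
```

```text
pics
{'t': 0.0, 'qpos': array([-1.28196591e+00,  4.23834708e-01,  1.63066585e+00, -7.03421919e-06,
        1.08853808e+00, -1.90073847e-02]), 'qvel': array([ 0.00040211,  0.00069938,  0.00122469, -0.00188346, -0.00148348,
       -0.001652  ]), 'joint_torque': array([-3.29697315e-03, -5.44628263e+01, -2.73670721e+01,  6.41211821e-02,
        2.28394341e-02, -1.02814922e-04]), 'ee_pos': array([ 189.24285794, -595.10986029,  221.91498631]), 'orientation': array([-3.10303640e+00, -4.81428972e-01,  3.15055179e-04]), 'ft_force': array([-1.55458516,  0.48286718, -0.13336672]), 'moment': array([ 0.02339755, -0.0231759 , -0.02859886]), 'grasp_force': 0.0, 'width': 87.80951609374029}
top [[418.61383077   0.         314.63471911]
 [  0.         418.61383077 203.42534363]
 [  0.           0.           1.        ]] -0.07620679692794365 [ 311.09052636   24.93462711 1149.75451645] [-2.07178583  2.14653735 -0.23394045]
garlic_pot []
round_jar [([449.6, 198.1, 42.7, 35.6], 0.93), ([401.4, 246.8, 37.1, 38.8], 0.36)]
square_jar [([362.1, 193.7, 37.7, 45.0], 0.82)]
wide_lid [([317.9, 253.5, 39.5, 42.7],
[... 726 characters left out ...]
.6, 224.8, 38.8, 24.8], 0.6)]
small_lid [([245.8, 274.8, 31.4, 31.2], 0.67)]
square_lid [([394.8, 190.2, 26.1, 22.5], 0.83)]
garlic_center [([290.8, 227.4, 22.6, 10.0], 0.46)]
lemon []
espresso_cup [([276.6, 202.3, 22.0, 21.8], 0.64)]
salt_shaker [([277.1, 308.6, 26.6, 39.5], 0.88)]
[[ 3.12310132e-04 -9.65858585e-01 -2.59069673e-01  7.15583707e+01]
 [ 9.99999888e-01  2.09628035e-04  4.23974981e-04 -7.18688456e-02]
 [-3.55191609e-04 -2.59069777e-01  9.65858543e-01 -1.62698334e+02]
 [ 0.00000000e+00  0.00000000e+00  0.00000000e+00  1.00000000e+00]] [[325.51081186   0.         317.91815567]
 [  0.         325.51081186 200.9425049 ]
 [  0.           0.           1.        ]] -0.04667831891721715
```

View pics/top0.png

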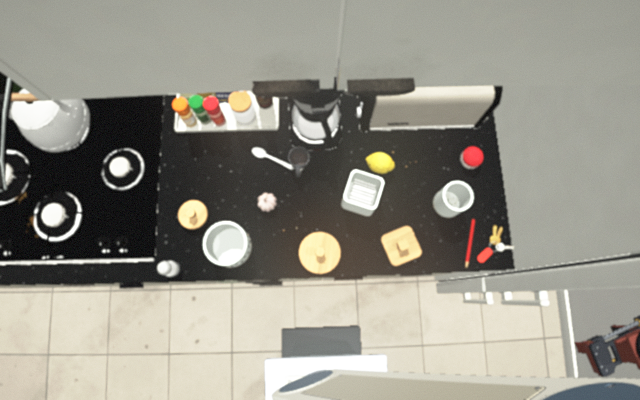

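View pics/scene0.png

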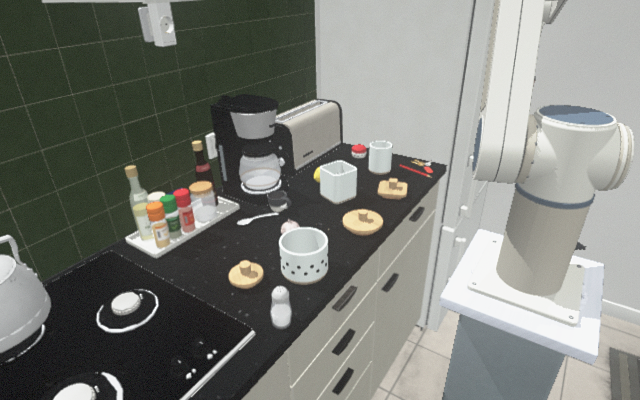

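The top view shows three open containers: the pot at about (227,244), the square jar at (363,193) and the round jar at (453,198). The lids are at (193,214), (319,252) and (402,246), and the garlic is at (267,202). The scene view agrees.

```bash
cat > h.py <<'E'
from workcell import ctrl,cams
import cv2,numpy as np
from scipy.spatial.transform import Rotation as R
from scipy.optimize import minimize
def cam(n):
    o=ctrl.get_obs() if n=="wrist" else None
    d=cams.get_image(n)
    if o is None: Rc=R.from_rotvec(d["rotation"]).as_matrix();t=np.array(d["xyz"])
    else:
        M=np.array(d["mount"]);Rt=R.from_rotvec(o["orientation"]).as_matrix()
        Rc=Rt@M[:3,:3];t=Rt@M[:3,3]+o["ee_pos"]
    return dict(im=d["image"],K=np.array(d["camera_matrix"]),D=np.array([d["k1"],0,0,0.]),R=Rc,t=t)
def proj(c,P):
    P=np.atleast_2d(np.asarray(P,float))
    return cv2.projectPoints(P,cv2.Rodrigues(c["R"].T)[0],-c["R"].T@c["t"],c["K"],c["D"])[0].reshape(-1,2)
def unproj(c,uv,z):
    p=cv2.undistortPoints(np.array(uv,float).reshape(-1,1,2),c["K"],c["D"]).reshape(-1,2)
    d=np.c_[p,np.ones(len(p))]@c["R"].T
    return c["t"]+d*((z-c["t"][2])/d[:,2])[:,None]
a=np.linspace(0,2*np.pi,48,endpoint=False)
def ring(r,z):return np.c_[r*np.cos(a),r*np.sin(a),0*a+z]
def sq(h,z):return np.array([[i*h,j*h,z] for i,j in((1,1),(-1,1),(-1,-1),(1,-1))],float)
def rs(h,z,r=10):return np.vstack([ring(r,z)+[i*(h-r),j*(h-r),0] for i in(1,-1) for j in(1,-1)])
# parts: each convex; silhouette = union
MOD=dict(garlic_pot=[[ring(56,0),ring(56,88)]],round_jar=[[ring(40,0),ring(40,100)]],square_jar=[[rs(45,0),rs(45,100)]],
 wide_lid=[[ring(41,0),ring(48,14)],[ring(56,14),ring(56,25)],[ring(11.5,25),ring(13.5,51)]],
 small_lid=[[ring(25,0),ring(32,14)],[ring(40,14),ring(40,25)],[ring(11.5,25),ring(13.5,51)]],
 square_lid=[[sq(30,0),sq(37,14)],[rs(45,14),rs(45,25)],[sq(11.5,25),sq(13.5,51)]],
 garlic_center=[[ring(8,-26),ring(22,-16),ring(26,-4),ring(22,6),ring(10,15),ring(3,27)]])
def sil(c,name,p):
    m=np.zeros((400*4,640*4),np.uint8)
    Rz=R.from_euler("z",p[3]).as_matrix()
    for part in MOD[name]:
        q=proj(c,np.vstack(part)@Rz.T+p[:3])
        cv2.fillConvexPoly(m,cv2.convexHull(np.round(q*4+1.5).astype(np.int32)),1)
    return cv2.resize(m.astype(np.float32),(640,400),interpolation=cv2.INTER_AREA)
def fit(name,views,p0,fz=True,fy=False):
    """views: list of (cam,mask)"""
    def P(v):
        p=np.array(p0,float);p[:2]+=v[:2];k=2
        if fz:p[2]+=v[k];k+=1
        if fy:p[3]+=v[k]/50
        return p
    def cost(v):
        s=0
        for c,m in views:
            q=sil(c,name,P(v));s+=1-np.minimum(q,m).sum()/max(np.maximum(q,m).sum(),1)
        return s
    n=2+fz+fy
    S=np.vstack([np.zeros(n)]+[8*np.eye(n)[i] for i in range(n)])
    r=minimize(cost,np.zeros(n),method="Nelder-Mead",options=dict(initial_simplex=S,xatol=.1,fatol=1e-5,maxiter=150))
    return P(r.x),r.fun
def obs():
    o=ctrl.get_obs();Rt=R.from_rotvec(o["orientation"]).as_matrix()
    return o,Rt
E
python3 - <<'E'
from h import *
c={n:cam(n) for n in("top","scene")}
G=dict(garlic_pot=((227,230),88),round_jar=((457,192),100),square_jar=((364,185),100),wide_lid=((319,252),20),small_lid=((193,214),20),square_lid=((402,246),20),garlic_center=((267,202),26))
for k,(uv,z) in G.items():
    p=unproj(c["top"],uv,z)[0]
    V=[]
    for n in c:
        L=[r for r in cams.cut_out(n,k)]
        pr=proj(c[n],p+[0,0,-z/2 if z>80 else 0])[0]
        L=[r for r in L if np.hypot(*(np.array(r["rect"][:2])-pr))<25]
        if L: V.append((c[n],L[0]["pixels"].astype(np.float32)))
    x0=[p[0],p[1],26 if k[-6:]=="center" else 0,0]
    res=[fit(k,V,x0[:3]+[y],len(V)>1,k[:2]=="sq") for y in((0,.4,.8,1.2) if k[:2]=="sq" else (0,))] if V else []
    print(k,p.round(),len(V),*[ (q.round(2),round(f,3)) for q,f in res])
for k,uv,z in(("lemon",(381,162),25),("cup",(300,158),40),("salt",(168,268),70)):print(k,unproj(c["top"],uv,z).round())
E
```

```text
garlic_pot [482. 243.  88.] 2 (array([449.7 , 249.79,   1.53,   0.  ]), np.float64(0.094))
round_jar [ 559. -356.  100.] 2 (array([ 549.4 , -356.7 ,    2.83,    0.  ]), np.float64(0.116))
square_jar [ 586. -114.  100.] 2 (array([ 5.7632e+02, -1.1275e+02, -1.4100e+00, -3.8000e-01]), np.float64(0.127)) (array([ 576.79, -112.65,   -1.29,    1.2 ]), np.float64(0.128)) (array([ 575.54, -112.85,   -1.29,    1.18]), np.float64(0.127)) (array([ 575.57, -112.61,   -0.72,    1.19]), np.float64(0.13))
wide_lid [424.   8.  20.] 2 (array([4.2321e+02, 8.0100e+00, 4.1000e-01, 0.0000e+00]), np.float64(0.121))
small_lid [541. 352.  20.] 2 (array([540.66, 352.79,   0.89,   0.  ]), np.float64(0.143))
square_lid [ 432. -218.   20.] 2 (array([ 4.3530e+02, -2.1562e+02, -1.7800e+00,  3.5000e-01]), np.float64(0.163)) (array([ 4.3505e+02, -2.1622e+02, -1.6500e+00,  3.6000e-01]), np.float64(0.162)) (array([ 4.3515e+02, -2.1555e+02, -1.0000e+00,  3.4000e-01]), np.float64(0.161)) (array([ 436.05, -215.18,   -1.13,    1.95]), np.float64(0.167))
garlic_center [566. 146.  26.] 2 (array([567.94, 149.18,  27.78,   0.  ]), np.float64(0.552))
lemon [[ 671. -176.   25.]]
cup [[685.  51.  40.]]
salt [[391. 400.  70.]]
```

Emit:
{"method": "move_arm", "body": {
  "steps": [
    [[0.3,-0.95,0],0,0],
    [[0.3,-0.95,0],0,0],
    [[0.3,-0.95,0],0,0],
    [[0.3,-0.95,0],0,0],
    [[0.3,-0.95,0],0,0],
    [[0.3,-0.95,0],0,0],
    [[0.3,-0.95,0],0,0],
    [[0.3,-0.95,0],0,0],
    [[0.3,-0.95,0],0,0],
    [[0.3,-0.95,0],0,0],
    [[0.3,-0.95,0],0,0],
    [[0.9,0.0,0],0.5,0],
    [[0.9,0.0,0],0,0],
    [[0.9,0,0],0,0],
    [[0.9,0,0],0,0],
    [[0.9,0,0],0,0],
    [[0.9,0,0],0,0],
    [[0.9,0,0],0,0],
    [[0.9,0,0],0,0],
    [[0,0,0],0,0]
  ]
}}

```text
t: 3.62
ee_pos: [365.6, -273.5, 223.1]
orientation: [3.113, 0.417, 0.003]
ft_force: [0.6, -0.4, -0.1]
width: 88.2
grasp_force: 0.0
```

```bash
cat > w.py <<'E'
from h import *
import sys
# usage: w.py name:x,y,z,yaw ... ; fits object in current wrist view (z fixed)
o,Rt=obs();print("tcp",o["ee_pos"].round(1),"tx",Rt[:,0].round(3),"ty",Rt[:,1].round(3),"tz",Rt[:,2].round(3),"yaw",np.arctan2(Rt[1,0],Rt[0,0]).round(4),"t",o["t"],"w",o["width"])
c=cam("wrist")
im=c["im"][:,:,::-1].copy()
for s in sys.argv[2:]:
    k,v=s.split(":");p0=list(map(float,v.split(",")));pr=proj(c,p0[:3])[0]
    L=[r for r in cams.cut_out("wrist",k) if np.hypot(*(np.array(r["rect"][:2])-pr))<60]
    if not L: print(k,"none",pr);continue
    m=L[0]["pixels"].astype(np.float32)
    b=L[0]["rect"];edge=b[0]-b[2]/2<2 or b[0]+b[2]/2>637 or b[1]-b[3]/2<2 or b[1]+b[3]/2>397
    q,f=fit(k,[(c,m)],p0,False,k[:2]=="sq");qz,fz=fit(k,[(c,m)],q,True,k[:2]=="sq")
    print(k,L[0]["p"],"edge" if edge else "",q.round(2),round(f,3),"freez",qz.round(2),round(fz,3))
    cs,_=cv2.findContours((sil(c,k,q)>.5).astype(np.uint8),0,2);cv2.drawContours(im,cs,-1,(255,0,255),1)
cv2.imwrite("pics/"+sys.argv[1],im)
E
python3 w.py w1.png square_lid:435,-216,0,.35 square_jar:576,-113,0,-.38 round_jar:549,-357,0,0 wide_lid:423,8,0,0
```

```text
tcp [ 365.6 -273.5  223.1] tx [0.965 0.263 0.002] ty [ 0.263 -0.965  0.001] tz [ 0.002 -0.001 -1.   ] yaw 0.2661 t 3.6167 w 88.17921337591142
square_lid 0.61  [ 4.3654e+02 -2.1644e+02  0.0000e+00  3.5000e-01] 0.066 freez [ 4.3656e+02 -2.1442e+02 -1.3070e+01  3.5000e-01] 0.03
square_jar none [222.39024906 -55.01744924]
round_jar 0.64 edge [ 554.04 -359.57    0.      0.  ] 0.028 freez [ 555.58 -362.03   -8.28    0.  ] 0.016
wide_lid none [91.79523906 64.05470405]
```

View pics/w1.png

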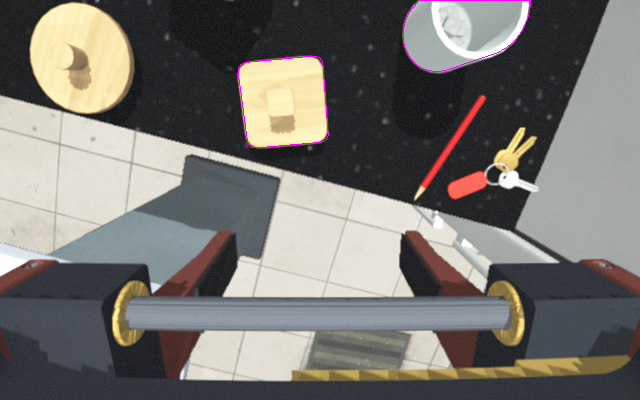

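Emit:
{"method": "move_arm", "body": {
  "steps": [
    [[0.84,-0.38,0.5],0,0],
    [[0.84,-0.38,0.5],0,0],
    [[0.84,-0.38,0.5],0,0],
    [[0.84,-0.38,0.5],0,0],
    [[0,0,0],-0.96,0],
    [[0,0,0],0,0]
  ]
}}

```text
t: 4.37
ee_pos: [432.9, -214.6, 172.0]
orientation: [-3.092, -0.549, 0.002]
ft_force: [-0.0, 0.9, 1.2]
width: 88.0
grasp_force: 0.0
```

```bash
python3 w.py w2.png square_lid:436,-215,0,.35 square_jar:576,-113,0,-.38 wide_lid:423,8,0,0
```

```text
tcp [ 432.9 -214.6  172. ] tx [ 0.939  0.344 -0.001] ty [ 0.344 -0.939 -0.001] tz [-0.002  0.001 -1.   ] yaw 0.3516 t 4.3667 w 87.96582472654764
square_lid 0.83  [ 4.3718e+02 -2.1535e+02  0.0000e+00  3.6000e-01] 0.046 freez [ 4.3566e+02 -2.1617e+02 -6.3800e+00  3.7000e-01] 0.03
square_jar 0.89 edge [ 5.7790e+02 -1.1244e+02  0.0000e+00 -3.5000e-01] 0.023 freez [ 5.7795e+02 -1.1239e+02 -1.8000e-01 -3.5000e-01] 0.023
wide_lid 0.65  [425.96   6.05   0.     0.  ] 0.029 freez [424.74   8.91  -4.52   0.  ] 0.015
```

View pics/w2.png

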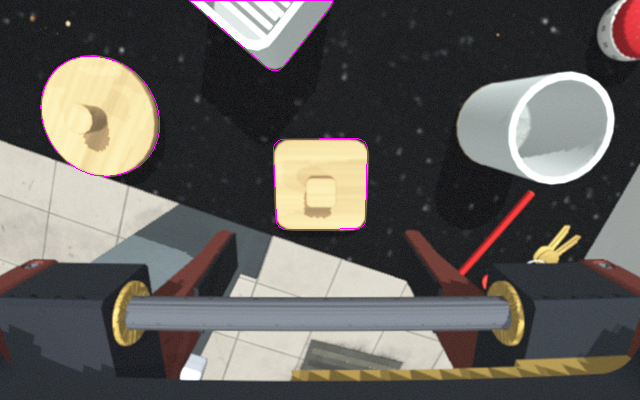

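Emit:
{"method": "move_arm", "body": {
  "steps": [
    [[0.14,0.08,0.81],-0.1,0.3],
    [[0,0,0.81],0,0.4],
    [[0,0,0.81],0,0.4],
    [[0,0,0.81],0,0.4],
    [[0,0,0.81],0,0.4],
    [[0,0,0.81],0,0.4],
    [[0,0,0.81],0,0.4],
    [[0,0,0],0,0.4],
    [[0,0,0],0,1],
    [[0,0,0],0,1],
    [[0,0,0],0,1],
    [[0,0,0],0,1],
    [[0,0,0],0,1],
    [[0,0,0],0,1]
  ]
}}

```text
t: 5.73
ee_pos: [438.0, -215.9, 32.0]
orientation: [3.091, 0.557, 0.002]
ft_force: [-1.6, 2.9, 7.7]
width: 26.1
grasp_force: 30.0
```

Emit:
{"method": "move_arm", "body": {
  "steps": [
    [[0,0,-0.4],0,1],
    [[0,0,-0.7],1,1],
    [[0,0,-0.7],1,1],
    [[0,0,-0.7],1,1],
    [[0,0,-0.7],1,1],
    [[0,0,-0.7],1,1],
    [[0,0,-0.7],1,1],
    [[0,0,-0.7],1,1],
    [[0,0,0],1,1],
    [[0,0,0],0.1,1],
    [[0,0,0],0,1],
    [[0.54,-0.82,0],0,1],
    [[0.54,-0.82,0],0,1],
    [[0.54,-0.82,0],0,1],
    [[0.54,-0.82,0],0,1],
    [[0.54,-0.82,0],0,1],
    [[0.54,-0.82,0],0,1],
    [[0.54,-0.82,0],0,1],
    [[0,0,0],0,1],
    [[0,0,0],0,1]
  ]
}}

```text
t: 7.4
ee_pos: [575.4, -112.6, 162.5]
orientation: [3.095, -0.541, -0.003]
ft_force: [-0.1, -1.0, -0.7]
width: 25.9
grasp_force: 30.0
```

```bash
python3 w.py w3.png square_jar:578,-112.4,0,-.35 square_lid:578,-113,130,-.35; python3 - <<'E'
from h import *
c=cam("top");print(unproj(c,[[363,190]],100))
for k,p in(("square_jar",[577,-113,0,-.35]),("round_jar",[553,-358,0,0])):
    for n in ("scene","top"):
        c=cam(n);L=cams.cut_out(n,k);
        if L and n=="scene": print(k,L[0]["p"],fit(k,[(c,L[0]["pixels"].astype(np.float32))],p,False,k[0]=="s"))
E
```

```text
tcp [ 575.4 -112.6  162.5] tx [ 0.941 -0.339 -0.002] ty [-0.339 -0.941  0.   ] tz [-0.002  0.    -1.   ] yaw -0.3463 t 7.4 w 25.863074424770755
square_jar 0.63  [ 5.7928e+02 -1.1477e+02  0.0000e+00 -3.2000e-01] 0.826 freez [ 5.9216e+02 -1.1411e+02 -2.4131e+02  4.5000e-01] 0.585
square_lid 0.96  [ 5.7418e+02 -1.1106e+02  1.3000e+02 -3.5000e-01] 0.343 freez [ 5.7450e+02 -1.0813e+02  1.0654e+02 -4.7000e-01] 0.301
[[ 572.49547925 -110.75256567  100.        ]]
square_jar 0.59 (array([ 5.79703267e+02, -1.16716155e+02,  0.00000000e+00, -5.57932365e-01]), np.float64(0.09394699335098267))
round_jar 0.66 (array([ 551.33548701, -360.23264396,    0.        ,    0.        ]), np.float64(0.04812788963317871))
```

View pics/w3.png

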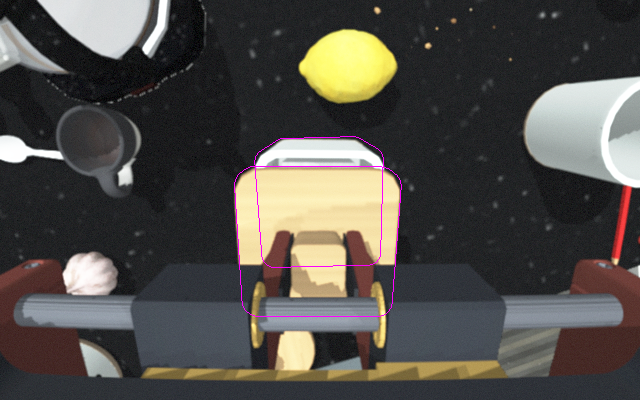

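Emit:
{"method": "move_arm", "body": {
  "steps": [
    [[0.13,0,0.2],0,1],
    [[0,0,0.4],0,1],
    [[0,0,0.4],0,1],
    [[0,0,0.3],0,1],
    [[0,0,0.2],0,1],
    [[0,0,0.2],0,1],
    [[0,0,0],0,1]
  ]
}}

```text
t: 8.58
ee_pos: [577.7, -114.3, 119.5]
orientation: [-3.093, 0.547, 0.003]
ft_force: [0.0, 0.5, -1.5]
width: 26.0
grasp_force: 30.0
```

Emit:
{"method": "move_arm", "body": {
  "steps": [
    [[0,0,0.1],0,1],
    [[0,0,0.06],0,1],
    [[0,0,0],0,1]
  ]
}}

```text
t: 8.83
ee_pos: [579.1, -114.3, 117.9]
orientation: [-3.093, 0.547, -0.002]
ft_force: [-1.6, 2.0, 5.0]
width: 26.1
grasp_force: 30.0
```

Emit:
{"method": "move_arm", "body": {
  "steps": [
    [[0,0,0.08],0,1],
    [[0,0,0],0,1]
  ]
}}

```text
t: 9.0
ee_pos: [579.4, -114.1, 117.4]
orientation: [-3.093, 0.547, -0.003]
ft_force: [-5.3, 4.5, 16.5]
width: 26.0
grasp_force: 30.0
```

Emit:
{"method": "move_arm", "body": {
  "steps": [
    [[0,0,0],0,0],
    [[0,0,0],0,0],
    [[0,0,0],0,0],
    [[0,0,-0.2],0,0],
    [[0,0,-0.8],0,0],
    [[0,0,-0.9],0,0],
    [[0,0,-0.9],0,0],
    [[-0.4,-0.97,0],0,0],
    [[-0.4,-0.97,0],0,0],
    [[-0.4,-0.97,0],0,0],
    [[-0.4,-0.97,0],0,0],
    [[-0.4,-0.97,0],0,0],
    [[-0.4,-0.97,0],0,0],
    [[-0.4,-0.97,0],0,0],
    [[-0.4,-0.97,0],0,0],
    [[-0.4,-0.97,0],0,0],
    [[-0.4,-0.97,0],0,0],
    [[0,0,0],0,0],
    [[0,0,0],0,0]
  ]
}}

```text
t: 10.58
ee_pos: [567.7, 148.6, 185.1]
orientation: [3.094, -0.543, 0.0]
ft_force: [0.2, 0.3, -0.7]
width: 87.7
grasp_force: 0.0
```

```bash
python3 w.py w4.png garlic_center:568,149,26,0 garlic_pot:450,250,0,0 small_lid:541,353,0,0 wide_lid:425,7,0,0; python3 - <<'E'
from h import *
for n in ("scene","top"):
    c=cam(n)
    for k,p in(("square_jar",[578.5,-114,0,-.35]),("square_lid",[578.5,-114,86,-.35])):
        L=[r for r in cams.cut_out(n,k) if np.hypot(*(np.array(r["rect"][:2])-proj(c,p[:3])[0]))<40]
        if L: print(n,k,L[0]["p"],fit(k,[(c,L[0]["pixels"].astype(np.float32))],p,False,False))
E
```

```text
tcp [567.7 148.6 185.1] tx [ 0.94  -0.341  0.   ] ty [-0.341 -0.94   0.   ] tz [ 0. -0. -1.] yaw -0.3477 t 10.5833 w 87.6529118672435
garlic_center 0.68  [571.51 147.16  26.     0.  ] 0.077 freez [570.65 147.2   21.17   0.  ] 0.072
garlic_pot 0.81  [450.01 249.26   0.     0.  ] 0.382 freez [445.38 254.16 -10.55   0.  ] 0.367
small_lid 0.88  [542.6  352.82   0.     0.  ] 0.426 freez [ 527.39  415.72 -101.36    0.  ] 0.239
wide_lid 0.67  [425.4    5.16   0.     0.  ] 0.4 freez [381.66 -37.72 -99.97   0.  ] 0.225
scene square_jar 0.77 (array([ 5.80103909e+02, -1.17887089e+02,  0.00000000e+00, -3.50000000e-01]), np.float64(0.3026003837585449))
scene square_lid 0.85 (array([ 5.76432402e+02, -1.11326099e+02,  8.60000000e+01, -3.50000000e-01]), np.float64(0.1191282868385315))
top square_jar 0.82 (array([ 5.07249967e+02, -8.53978037e+01,  0.00000000e+00, -3.50000000e-01]), np.float64(0.8046466708183289))
top square_lid 0.81 (array([ 5.75038574e+02, -1.12219971e+02,  8.60000000e+01, -3.50000000e-01]), np.float64(0.08373737335205078))
```

View pics/w4.png

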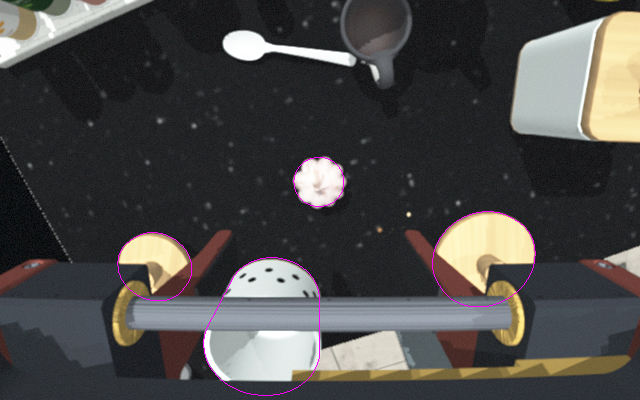

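Emit:
{"method": "move_arm", "body": {
  "steps": [
    [[0.15,0,0.88],0,0],
    [[0,0,0.88],0,0],
    [[0,0,0.88],0,0],
    [[0,0,0.88],0,0],
    [[0,0,0.88],0,0],
    [[0,0,0.88],0,0],
    [[0,0,0.88],0,0],
    [[0,0,0.88],0,0],
    [[0,0,0],0,0],
    [[0,0,0],0,1],
    [[0,0,0],0,1],
    [[0,0,0],0,1],
    [[0,0,0],0,1],
    [[0,0,0],0,1]
  ]
}}

```text
t: 12.3
ee_pos: [572.1, 146.5, 10.2]
orientation: [-3.093, 0.547, -0.003]
ft_force: [-0.4, 0.2, -0.2]
width: 57.7
grasp_force: 0.0
```

Emit:
{"method": "move_arm", "body": {
  "steps": [
    [[0,0,0],0,1],
    [[0,0,0],0,1],
    [[0,0,0],0,1],
    [[0,0,0],0,1]
  ]
}}

```text
t: 12.63
ee_pos: [571.9, 146.5, 9.9]
orientation: [-3.093, 0.547, -0.002]
ft_force: [-1.8, 0.5, 7.5]
width: 51.5
grasp_force: 30.0
```

Emit:
{"method": "move_arm", "body": {
  "steps": [
    [[0,0,-0.4],0,1],
    [[0,0,-0.87],0,1],
    [[0,0,-0.87],0,1],
    [[0,0,-0.87],0,1],
    [[0,0,-0.87],0,1],
    [[0,0,-0.87],0,1],
    [[0,0,-0.87],0,1],
    [[-0.85,-0.32,0],0,1],
    [[-0.85,-0.32,0],0,1],
    [[-0.85,-0.32,0],0,1],
    [[-0.85,-0.32,0],0,1],
    [[-0.85,-0.32,0],0,1],
    [[-0.85,-0.32,0],0,1],
    [[-0.85,-0.32,0],0,1],
    [[0,0,0],0,1],
    [[0,0,0],0,1]
  ]
}}

```text
t: 13.97
ee_pos: [450.3, 250.4, 150.0]
orientation: [-3.094, 0.544, -0.001]
ft_force: [0.6, 0.1, -0.3]
width: 51.6
grasp_force: 30.0
```

```bash
python3 w.py w5.png garlic_pot:450,250,0,0 garlic_center:450,250,165,0
```

```text
tcp [450.3 250.4 150. ] tx [ 0.94  -0.341  0.   ] ty [-0.341 -0.94  -0.   ] tz [ 0.  0. -1.] yaw -0.3481 t 13.9667 w 51.633471187203874
garlic_pot 0.71  [451.93 248.19   0.     0.  ] 0.362 freez [452.88 248.1  -39.27   0.  ] 0.312
garlic_center 0.71  [450.41 250.52 165.     0.  ] 0.126 freez [449.99 250.65 164.     0.  ] 0.125
```

View pics/w5.png

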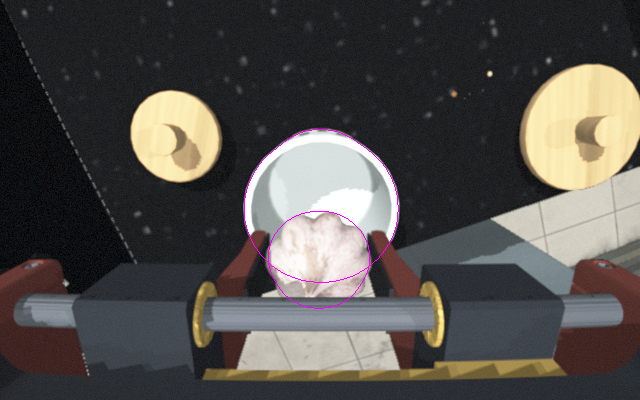

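Emit:
{"method": "move_arm", "body": {
  "steps": [
    [[0.08,0.06,0.6],0,1],
    [[0,0,0.8],0,1],
    [[0,0,0.8],0,1],
    [[0,0,0.8],0,1],
    [[0,0,0.8],0,1],
    [[0,0,0.8],0,1],
    [[0,0,0.5],0,1],
    [[0,0,0],0,1],
    [[0,0,0],0,0.25],
    [[0,0,0],0,0.25],
    [[0,0,0],0,0.25],
    [[0,0,0],0,0.25]
  ]
}}

```text
t: 15.12
ee_pos: [453.0, 248.1, 22.9]
orientation: [-3.092, 0.547, -0.002]
ft_force: [0.1, -0.2, 0.3]
width: 65.5
grasp_force: 0.0
```

Emit:
{"method": "move_arm", "body": {
  "steps": [
    [[0,0,-0.5],0,0.25],
    [[0,0,-0.9],0,0.25],
    [[0,0,-0.9],0,0.25],
    [[0,0,-0.9],0,0.25],
    [[0,0,-0.9],0,0.25],
    [[0,0,-0.9],0,0.25],
    [[0,0,-0.9],0,0.25],
    [[0.22,0.95,0],0,0.3],
    [[0.22,0.95,0],0,0.3],
    [[0.22,0.95,0],0,0.3],
    [[0.22,0.95,0],0,0.3],
    [[0.22,0.95,0],0,0.3],
    [[0.22,0.95,0],0,0.3],
    [[0.22,0.95,0],0,0.3],
    [[0.22,0.95,0],0,0.3],
    [[0.22,0.95,0],0,0.3],
    [[0.22,0.95,0],0,0.3],
    [[0,0,0],0,0.3],
    [[0,0,0],0,0.3]
  ]
}}

```text
t: 16.7
ee_pos: [422.5, 5.1, 170.1]
orientation: [-3.093, 0.551, -0.002]
ft_force: [0.7, 0.9, 0.5]
width: 61.4
grasp_force: 0.0
```

```bash
python3 w.py w6.png wide_lid:425,7,0,0; python3 - <<'E'
from h import *
for n in ("scene","top"):
    c=cam(n)
    for k,p in(("garlic_pot",[452,248.5,0,0]),("garlic_center",[452,248,32,0])):
        L=[r for r in cams.cut_out(n,k) if np.hypot(*(np.array(r["rect"][:2])-proj(c,p[:3])[0]))<40]
        if L: print(n,k,L[0]["p"],L[0]["rect"],fit(k,[(c,L[0]["pixels"].astype(np.float32))],p,False,False))
E
```

```text
tcp [422.5   5.1 170.1] tx [ 0.938 -0.346  0.001] ty [-0.346 -0.938 -0.001] tz [ 0.001  0.    -1.   ] yaw -0.3528 t 16.7 w 61.35901385964573
wide_lid 0.87  [425.86   6.23   0.     0.  ] 0.031 freez [425.01   6.31  -5.15   0.  ] 0.011
scene garlic_pot 0.6 [303.0, 255.8, 51.0, 54.7] (array([453.50208664, 244.13226128,   0.        ,   0.        ]), np.float64(0.05224597454071045))
top garlic_pot 0.95 [224.6, 246.8, 47.2, 41.6] (array([448.81326675, 249.3006916 ,   0.        ,   0.        ]), np.float64(0.17166024446487427))
top garlic_center 0.85 [230.5, 244.2, 15.4, 17.2] (array([449.71108913, 248.71616697,  32.        ,   0.        ]), np.float64(0.20765143632888794))
```

View pics/w6.png

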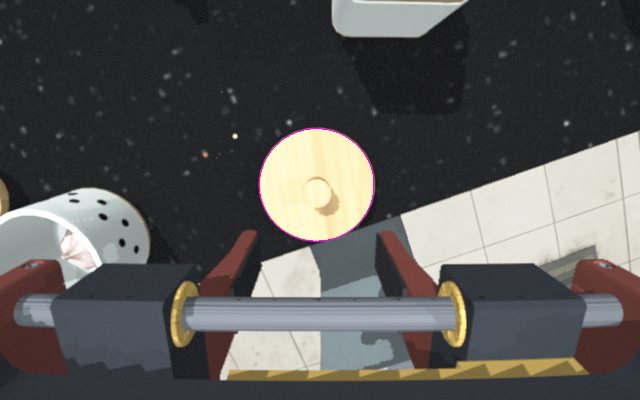

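Emit:
{"method": "move_arm", "body": {
  "steps": [
    [[0.1,-0.08,0.8],0,0.3],
    [[0,0,0.8],0,0.4],
    [[0,0,0.8],0,0.4],
    [[0,0,0.8],0,0.4],
    [[0,0,0.8],0,0.4],
    [[0,0,0.8],0,0.4],
    [[0,0,0.75],0,0.4],
    [[0,0,0],0,0.4],
    [[0,0,0],0,1],
    [[0,0,0],0,1],
    [[0,0,0],0,1],
    [[0,0,0],0,1],
    [[0,0,0],0,1],
    [[0,0,0],0,1]
  ]
}}

```text
t: 18.27
ee_pos: [426.1, 6.8, 31.6]
orientation: [-3.093, 0.547, -0.003]
ft_force: [-0.9, -1.1, 7.6]
width: 24.9
grasp_force: 30.0
```

Emit:
{"method": "move_arm", "body": {
  "steps": [
    [[0,0,-0.3],0,1],
    [[0,0,-0.8],0,1],
    [[0,0,-0.8],0,1],
    [[0,0,-0.8],0,1],
    [[0,0,-0.8],0,1],
    [[0,0,-0.8],0,1],
    [[0,0,-0.8],0,1],
    [[-0.23,-0.94,0],0,1],
    [[-0.23,-0.94,0],0,1],
    [[-0.23,-0.94,0],0,1],
    [[-0.23,-0.94,0],0,1],
    [[-0.23,-0.94,0],0,1],
    [[-0.23,-0.94,0],0,1],
    [[-0.23,-0.94,0],0,1],
    [[-0.23,-0.94,0],0,1],
    [[-0.23,-0.94,0],0,1],
    [[-0.23,-0.94,0],0,1],
    [[0,0,0],0,1],
    [[0,0,0],0,1]
  ]
}}

```text
t: 19.85
ee_pos: [451.7, 248.1, 158.6]
orientation: [-3.094, 0.544, -0.0]
ft_force: [0.2, 0.1, -1.8]
width: 25.2
grasp_force: 30.0
```

```bash
python3 w.py w7.png garlic_pot:452,248.5,0,0 wide_lid:451,248,128,0
```

```text
tcp [451.7 248.1 158.6] tx [ 0.94  -0.341  0.   ] ty [-0.341 -0.94  -0.   ] tz [ 0.  0. -1.] yaw -0.3481 t 19.85 w 25.1808412542299
garlic_pot 0.58  [453.55 247.6    0.     0.  ] 0.935 freez [ 451.35  258.65 -735.07    0.  ] 0.697
wide_lid 0.7  [451.74 248.82 128.     0.  ] 0.338 freez [451.82 248.57  91.89   0.  ] 0.259
```

View pics/w7.png

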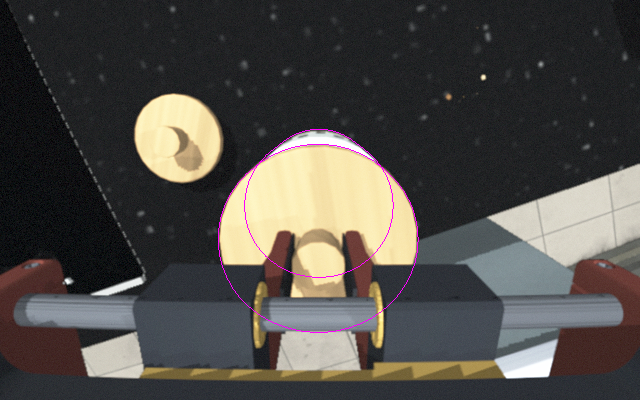

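Emit:
{"method": "move_arm", "body": {
  "steps": [
    [[0.03,0,0.3],0,1],
    [[0,0,0.4],0,1],
    [[0,0,0.4],0,1],
    [[0,0,0.4],0,1],
    [[0,0,0.3],0,1],
    [[0,0,0.2],0,1],
    [[0,0,0.1],0,1],
    [[0,0,0],0,1]
  ]
}}

```text
t: 20.67
ee_pos: [452.0, 246.7, 105.7]
orientation: [3.092, -0.547, -0.003]
ft_force: [-3.8, -2.9, 6.7]
width: 25.1
grasp_force: 30.0
```

Emit:
{"method": "move_arm", "body": {
  "steps": [
    [[0,0,0.1],0,1],
    [[0,0,0],0,1],
    [[0,0,0],0,0.3],
    [[0,0,0],0,0.3],
    [[0,0,0],0,0.3],
    [[0,0,-0.2],0,0.3],
    [[0,0,-0.9],0,0.3],
    [[0,0,-0.9],0,0.3],
    [[0,0,-0.9],0,0.3],
    [[0.32,-0.87,0],0,0.3],
    [[0.32,-0.87,0],0,0.3],
    [[0.32,-0.87,0],0,0.3],
    [[0.32,-0.87,0],0,0.3],
    [[0.32,-0.87,0],0,0.3],
    [[0.32,-0.87,0],0,0.3],
    [[0,0,0],0,0.3],
    [[0,0,0],0,0.3]
  ]
}}

```text
t: 22.08
ee_pos: [542.7, 353.7, 175.2]
orientation: [3.093, -0.546, -0.001]
ft_force: [-0.3, -0.4, -1.0]
width: 61.6
grasp_force: 0.0
```

```bash
python3 w.py w8.png small_lid:542,353,0,0; python3 - <<'E'
from h import *
for n in ("scene","top"):
    c=cam(n)
    for k,p in(("garlic_pot",[452,248.5,0,0]),("wide_lid",[452,248,74,0])):
        L=[r for r in cams.cut_out(n,k) if np.hypot(*(np.array(r["rect"][:2])-proj(c,p[:3])[0]))<40]
        if L: print(n,k,L[0]["p"],L[0]["rect"],fit(k,[(c,L[0]["pixels"].astype(np.float32))],p,False,False))
E
```

```text
tcp [542.7 353.7 175.2] tx [ 0.94  -0.342 -0.   ] ty [-0.342 -0.94   0.   ] tz [-0. -0. -1.] yaw -0.3494 t 22.0833 w 61.554736738387284
small_lid 0.6  [543.42 352.46   0.     0.  ] 0.028 freez [542.3  352.75  -4.15   0.  ] 0.017
scene garlic_pot 0.64 [303.0, 264.1, 51.0, 40.2] (array([453.79454994, 244.07001686,   0.        ,   0.        ]), np.float64(0.45277535915374756))
scene wide_lid 0.89 [302.4, 239.6, 53.1, 30.8] (array([452.61311722, 245.11533356,  74.        ,   0.        ]), np.float64(0.08289831876754761))
top garlic_pot 0.76 [235.6, 252.4, 22.4, 27.5] (array([418.57328796, 195.59236145,   0.        ,   0.        ]), np.float64(0.8795082569122314))
top wide_lid 0.66 [222.8, 243.0, 39.8, 43.3] (array([449.7026062 , 248.50596619,  74.        ,   0.        ]), np.float64(0.07741808891296387))
```

View pics/w8.png

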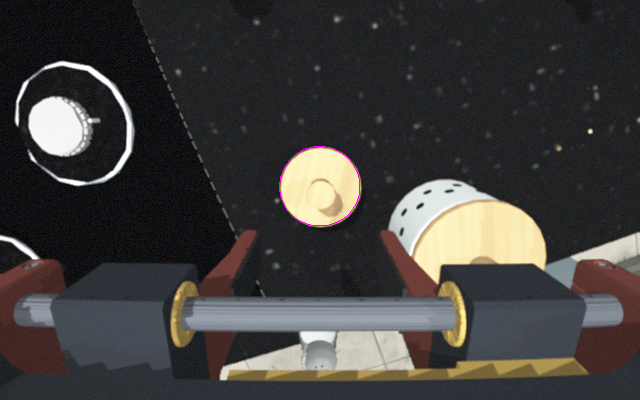

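Emit:
{"method": "move_arm", "body": {
  "steps": [
    [[0.03,0.04,0.82],0,0.3],
    [[0,0,0.82],0,0.4],
    [[0,0,0.82],0,0.4],
    [[0,0,0.82],0,0.4],
    [[0,0,0.82],0,0.4],
    [[0,0,0.82],0,0.4],
    [[0,0,0.82],0,0.4],
    [[0,0,0],0,0.4],
    [[0,0,0],0,1],
    [[0,0,0],0,1],
    [[0,0,0],0,1],
    [[0,0,0],0,1],
    [[0,0,0],0,1],
    [[0,0,0],0,1]
  ]
}}

```text
t: 23.65
ee_pos: [543.5, 352.2, 33.5]
orientation: [-3.093, 0.547, -0.002]
ft_force: [-0.5, -1.4, 6.9]
width: 25.0
grasp_force: 30.0
```

Emit:
{"method": "move_arm", "body": {
  "steps": [
    [[0,0,-0.3],0,1],
    [[0,0,-0.95],0,1],
    [[0,0,-0.95],0,1],
    [[0,0,-0.95],0,1],
    [[0,0,-0.95],0,1],
    [[0,0,-0.95],0,1],
    [[0,0,-0.95],0,1],
    [[0,0,-0.95],0,1],
    [[0.36,0.95,0],0,1],
    [[0.36,0.95,0],0,1],
    [[0.36,0.95,0],0,1],
    [[0.36,0.95,0],0,1],
    [[0.36,0.95,0],0,1],
    [[0.36,0.95,0],0,1],
    [[0.36,0.95,0],0,1],
    [[0.36,0.95,0],0,1],
    [[0.36,0.95,0],0,1],
    [[0.36,0.95,0],0,1],
    [[0.36,0.95,0],0,1],
    [[0.36,0.95,0],0,1]
  ]
}}

```text
t: 25.32
ee_pos: [546.3, 46.1, 206.4]
orientation: [-3.093, 0.547, -0.0]
ft_force: [0.5, 0.7, -1.3]
width: 25.0
grasp_force: 30.0
```

Emit:
{"method": "move_arm", "body": {
  "steps": [
    [[0.36,0.95,0],0,1],
    [[0.36,0.95,0],0,1],
    [[0.36,0.95,0],0,1],
    [[0.36,0.95,0],0,1],
    [[0.36,0.95,0],0,1],
    [[0.36,0.95,0],0,1],
    [[0.36,0.95,0],0,1],
    [[0.36,0.95,0],0,1],
    [[0.36,0.95,0],0,1],
    [[0.36,0.95,0],0,1],
    [[0,0,0],0,1],
    [[0,0,0],0,1]
  ]
}}

```text
t: 26.32
ee_pos: [549.4, -207.6, 206.1]
orientation: [-3.093, 0.551, -0.0]
ft_force: [0.4, 0.4, -1.2]
width: 25.0
grasp_force: 30.0
```

```bash
python3 w.py w9.png round_jar:552.5,-359,0,0 square_lid:579,-114,86,-.35
```

```text
tcp [ 549.4 -207.6  206.1] tx [ 0.939 -0.345  0.   ] ty [-0.345 -0.939 -0.   ] tz [ 0.  0. -1.] yaw -0.3524 t 26.3167 w 25.048559858558345
round_jar 0.69  [ 552.26 -358.69    0.      0.  ] 0.023 freez [ 551.83 -359.76   -2.01    0.  ] 0.021
square_lid 0.75  [ 5.7799e+02 -1.1318e+02  8.6000e+01 -3.6000e-01] 0.066 freez [ 5.7724e+02 -1.0909e+02  7.7490e+01 -3.7000e-01] 0.033
```

View pics/w9.png

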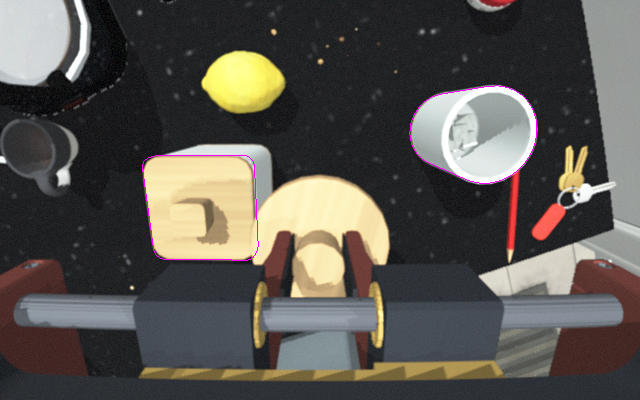

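```bash
python3 - <<'E'
from h import *
c=cam("wrist");print(unproj(c,[[612,225],[598,100],[585,5]],0).round());print(ctrl.get_obs()["qpos"].round(2))
E
```

```text
[[ 369. -530.    0.]
 [ 526. -532.    0.]
 [ 629. -535.    0.]]
[-0.38  0.39  1.73  0.    1.02  1.54]
```

Emit:
{"method": "move_arm", "body": {
  "steps": [
    [[0.36,0.94,0],0,1],
    [[0.36,0.94,0],0,1],
    [[0.36,0.94,0],0,1],
    [[0.36,0.94,0],0,1],
    [[0.36,0.94,0.4],0,1],
    [[0.37,0.94,0.4],0,1],
    [[0,0,0.4],0,1],
    [[0,0,0],0,1],
    [[0,0,0],0,1]
  ]
}}

```text
t: 27.27
ee_pos: [551.8, -356.2, 175.1]
orientation: [-3.092, 0.546, 0.003]
ft_force: [-0.1, 0.5, -1.3]
width: 25.4
grasp_force: 30.0
```

```bash
python3 w.py w10.png round_jar:552.3,-358.9,0,0 small_lid:552,-359,142,0
```

```text
tcp [ 551.8 -356.2  175.1] tx [ 0.94  -0.343 -0.002] ty [-0.343 -0.94  -0.001] tz [-0.002  0.002 -1.   ] yaw -0.3496 t 27.2667 w 25.36197393192838
round_jar 0.53  [ 530.02 -334.21    0.      0.  ] 0.4 freez [ 549.33 -355.48   53.07    0.  ] 0.316
small_lid 0.81  [ 550.66 -355.97  142.      0.  ] 0.287 freez [ 549.71 -355.29  130.1     0.  ] 0.246
```

View pics/w10.png

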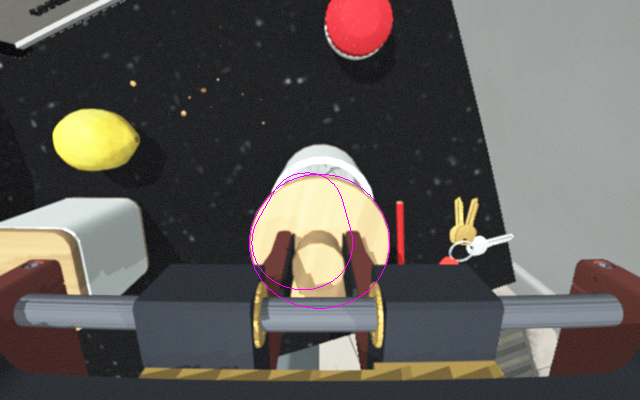

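Emit:
{"method": "move_arm", "body": {
  "steps": [
    [[0.07,0.09,0.3],0,1],
    [[0,0,0.4],0,1],
    [[0,0,0.4],0,1],
    [[0,0,0.4],0,1],
    [[0,0,0.4],0,1],
    [[0,0,0.2],0,1],
    [[0,0,0.1],0,1],
    [[0,0,0],0,1]
  ]
}}

```text
t: 28.08
ee_pos: [552.8, -360.4, 120.3]
orientation: [-3.093, 0.547, 0.002]
ft_force: [0.4, -0.2, -1.4]
width: 25.0
grasp_force: 30.0
```

Emit:
{"method": "move_arm", "body": {
  "steps": [
    [[0,0,0.08],0,1],
    [[0,0,0.06],0,1],
    [[0,0,0],0,1]
  ]
}}

```text
t: 28.33
ee_pos: [553.8, -361.2, 119.2]
orientation: [3.093, -0.547, 0.003]
ft_force: [-2.0, 0.7, 8.4]
width: 24.9
grasp_force: 30.0
```

Emit:
{"method": "move_arm", "body": {
  "steps": [
    [[0,0,0.06],0,1],
    [[0,0,0],0,1],
    [[0,0,0],0,0.3],
    [[0,0,0],0,0.3],
    [[0,0,0],0,0.3],
    [[0,0,-0.2],0,0.3],
    [[0,0,-0.9],0,0.3],
    [[0,0,-0.9],0,0.3],
    [[0,0,-0.9],0,0.3],
    [[0,0,-0.9],0,0.3],
    [[-0.9,0,0],0,0.3],
    [[-0.9,0,0],0,0.3],
    [[-0.9,0,0],0,0.3],
    [[-0.9,0,0],0,0.3],
    [[0,0,0],0,0.3],
    [[0,0,0],0,0.3]
  ]
}}

```text
t: 29.67
ee_pos: [468.2, -329.5, 211.4]
orientation: [3.093, -0.548, 0.001]
ft_force: [-0.2, -0.6, -0.0]
width: 61.7
grasp_force: 0.0
```

```bash
python3 w.py w11.png small_lid:553,-360,86,0 ; python3 - <<'E'
from h import *
ims=[]
for n in ("scene","top"):
    c=cam(n);ims.append(c["im"][:,:,::-1])
    for k,p in(("square_lid",[578,-113.5,86,-.35]),("wide_lid",[452,248,74,0]),("small_lid",[553,-360,86,0])):
        L=[r for r in cams.cut_out(n,k) if np.hypot(*(np.array(r["rect"][:2])-proj(c,p[:3])[0]))<40]
        if L: print(n,k,L[0]["p"],fit(k,[(c,L[0]["pixels"].astype(np.float32))],p,False,False))
w=cv2.imread("pics/w11.png")
S=cv2.resize(ims[0][120:320,220:460],None,fx=1.66,fy=1.5)
out=np.vstack([np.hstack([S,cv2.resize(ims[1][120:320,140:520],(400,300))])[:, :800] if False else np.hstack([cv2.resize(S,(400,300)),cv2.resize(ims[1][120:320,140:520],(400,300))]),cv2.resize(w,(800,300))])
cv2.imwrite("pics/f.png",out)
E
```

```text
tcp [ 468.2 -329.5  211.4] tx [ 0.939 -0.344  0.   ] ty [-0.344 -0.939  0.   ] tz [ 0. -0. -1.] yaw -0.3507 t 29.6667 w 61.68254648731393
small_lid 0.58  [ 552.41 -360.23   86.      0.  ] 0.025 freez [ 552.66 -360.41   82.5     0.  ] 0.015
scene square_lid 0.62 (array([ 5.78390991e+02, -1.16299072e+02,  8.60000000e+01, -3.50000000e-01]), np.float64(0.19209623336791992))
scene wide_lid 0.81 (array([452.15803957, 245.57025242,  74.        ,   0.        ]), np.float64(0.05433160066604614))
scene small_lid 0.56 (array([ 553.0920105 , -365.63175964,   86.        ,    0.        ]), np.float64(0.1323370337486267))
top square_lid 0.76 (array([ 5.76001572e+02, -1.11160652e+02,  8.60000000e+01, -3.50000000e-01]), np.float64(0.06823015213012695))
top wide_lid 0.71 (array([449.68428385, 248.50723106,  74.        ,   0.        ]), np.float64(0.048494040966033936))
top small_lid 0.6 (array([ 597.72224426, -393.41973877,   86.        ,    0.        ]), np.float64(0.8542563915252686))
```

View pics/f.png

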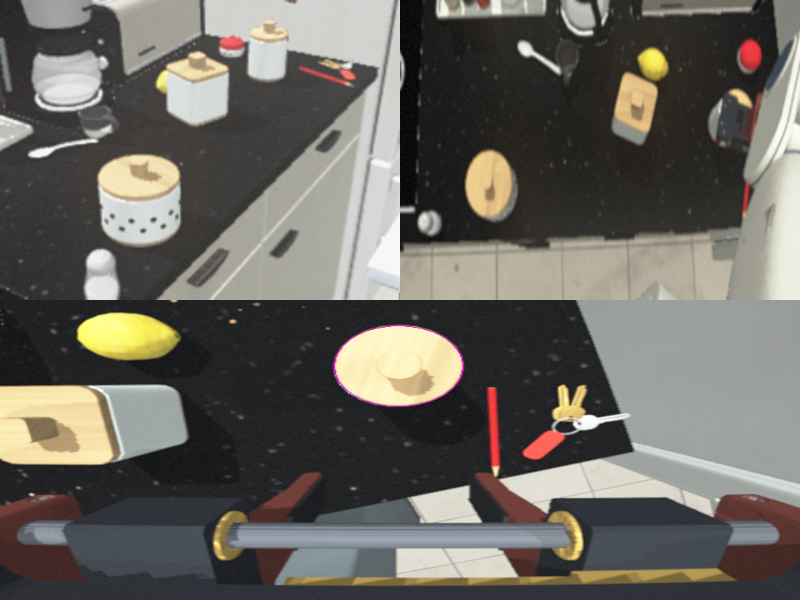

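All three lids sit flush and level on their containers, and the lemon, cup and salt shaker haven't moved. The gripper is clear, so I'm handing in.

```bash
python3 -c "
from workcell import ctrl
print(ctrl.close_job())"
```

```text
the job is handed in; nothing more can be done
None
```

The job is handed in: the garlic is in the wide pot and all three lids are pressed home and look level. The lemon, espresso cup and salt shaker are where they were. It took about 30 s of the 115 s; the hand-in returned no verdict.

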